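# Hold the damp chest open

## Task

I need both hands to lift my fresh bowls out of the damp chest, so hold its lid open for me: first tug the lid up by its handle, before touching the thumb catch, to feel whether it is caught; if it is, slide the thumb catch along its slot, away from the lid, to free it. Then raise the lid by its handle to about 45 degrees, halfway to upright, and finish still gripping the handle and holding the lid up there, and leave the bowl, vase and jar standing beside the chest where they are.

Things in the scene. Friction and masses are not known exactly. Their poses are not given: they have to be found in the camera images.
- chest: Fixed plywood damp chest, 240 (x) by 360 (y) by 122 mm high. Origin: centre of its underside; x from its front (robot's side) to its hinges, y to its left, z up. Its flat top, 12 mm thick, is the lid at y = -178 to 88 mm and a fixed deck at y = 91 to 180 mm, both over the full depth. A tongue hidden below the deck may or may not hook the lid; it cannot be seen.
- lid (a joint): Opening angle of the lid, rad: 0 shut, grows as its front edge rises, stop at 1.6. Hinge axis: parallel to the chest's y at chest x = 120, z = 116 mm. The lid (0.4 to 0.85 kg) swings freely and falls shut when let go. If caught by the tongue it lifts only about 0.045 rad (10 mm at the handle) and stops dead.
- handle (a point): Steel bar handle on the lid near its front edge: round bar 12 mm thick, 90 mm long, parallel to the chest's y (its own y), on a round foot at each end. This point: middle of the bar, 38 mm above the lid's top; with the lid shut at chest x = -95, y = -45, z = 160 mm. Turns with the lid.
- catch_grip (a point): Pinch point inside the thumb catch, 27 mm above the deck's top. The catch is a dark steel upright fin on the deck, 10 mm thick (chest x), 22 mm wide (chest y), its top 42 mm above the deck, on a slot plate 2 mm thick. It stands at chest x = -60 mm, y = 115 mm plus the value of joint catch.
- catch (a joint): Slide of the thumb catch along its slot, m: 0 at the end near the lid, 0.035 at the far end (towards chest +y). Starts at 0 to 0.006, stays where left, needs 2 to 4 N. It has free play, so it does not show whether the tongue is hooked; past 0.025 a hooked tongue is drawn clear and stays clear.
- bowl: Loose terracotta bowl, 110 mm across, 50 mm high, on the bench to the left of the chest. Origin: centre of its underside.
- vase: Loose pale vase, 72 mm across, 100 mm high, on the bench to the left of the chest. Origin: centre of its underside.
- jar: Loose white lidded jar, 60 mm across, 85 mm high, on the bench to the right of the chest. Origin: centre of its underside.

How it is judged:
By the outcome, as a careful person would: the job done as asked, in the order asked, and still so for the second after the job is handed in, while the arm keeps its last pose, push and grip.
It also fails if it takes over 51 s, if anything falls off the work surface, if the arm or the gripper's body presses on something with over 40 N, if the wrist force passes 120 N, or if a joint passes its speed limit or range.

## Robot

A 6-joint arm with a two-finger parallel gripper is mounted at the origin on the work surface. World frame = base frame: x ahead of the robot, y to its left, z up, the work surface at z = 0. Lengths are in m, angles in degrees, forces in N, time in s.
With the tool pointing down it reaches from about 0.25 to 0.725 m from the base axis. Payload 9.7 kg.
Tool frame: the origin (TCP) lies at the very end of the fingers, on their centre line; the grasp point (between the pads) lies 19 mm behind it; z points along the fingers, y is the line along which they close (so a half turn about z gives the same grasp; the last joint's range is limited). The gripper opens to 85 mm and grips with 20 to 120 N. Pads are 22 mm wide; open, the fingers measure 114 mm over their backs; the gripper's body (76 mm by 85 mm) begins 54 mm behind the grasp point. The pads swing forward as they close: fully open they stand 13 mm farther back than shut.
Start: joints at [71.391, 4.979, 10.078, 95.1, 0, 90], TCP at [0.176, 0.521, 0.231] pointing down, gripper open.
Joint ranges: [-179.16, 179.16], [-48.56, 103.87], [-65.8, 70.77], [-126.05, 130.52], [-82.76, 87.17], [-180, 180]. Speed limits (degrees/s): [127.2, 127.2, 147.25, 180, 180, 180].

## Interface

Orientations are given as [roll, pitch, yaw] about the fixed x, y, z axes, in that order (R = Rz(yaw) Ry(pitch) Rx(roll)).
In Python, from workcell import telemetry, optics, workorder gives the robot as it stands.
- The arm moves only by the shell command python3 -m handwheel 'ROWS' [FORCE]. ROWS is JSON, a list of rows, each an object of numbers: "tx", "ty", "tz": the shift along the tool's x, y, z in m; "ax", "ay", "az": the turn, a rotation vector about the tool's x, y, z in degrees; "jaw": the gripper command: -1 is shut, 1 is fully open, values between are in proportion. A call has exactly 10 rows; each row shifts and turns the commanded pose from where the row before left it, along the tool's axes as they then stand; what a row does not reach is not made up. A row lasts 1/8 s, in which the tool goes at most 62.5 mm and 10.7 degrees, less where a joint would pass 70% of its speed; a pose out of reach is approached as far as the arm can. A call is refused whole if a number of a shift passes 0.0625 or a number of a turn 10.7, either way. A call with a gripper value outside its range is refused whole. The fingers move at their own pace and stop on an object; FORCE is the grip in N (left out, the last holds). Time passes only in rows, so rows that do not move let the fingers close, or fill a call up. It gives the time, the measured TCP pose, the force, the opening and the grip force at its end, in the units of the state.
- telemetry.get_obs(): the state, without advancing time (a new reading comes with each control period).
- optics.camera(name): name is "scene" or "top"; returns a dict with "color" (400x640x3 uint8, red, green, blue), "K" (3x3 intrinsics, pixels), "extrinsics" (4x4, takes a point from camera to world coordinates). Camera axes: x right, y down, z forward; pixel columns grow to the right and rows downward; lengths in m; the calibration is good to about 2 mm. A picture is of the moment at which its call begins. There is no depth.
- workorder.job_done(): hands the job in; it is judged then, once.
The state is a dict: "time": time; "q": joint angles; "qd": joint speeds; "joint_efforts": joint torques, N m; "ee_pos": TCP position; "tcp_rot": TCP orientation; "wrist_force": force on the tool from outside, world axes, zero at the start; "torque": the same for the moment, N m; "opening": finger opening in m; "grasp_force": force on a finger pad.
Only numpy, scipy, OpenCV 4.12 (cv2) and the standard library are available. Lean on these libraries where they do the work, as an engineer would, in place of code of your own. Each camera call takes 0.05 s, during which the arm holds its last target. There are 200 camera calls.

## Working session

There is one attempt and no reset: what is moved stays moved. The work goes in short steps, Python scripts to look and compute and a shell command to move; the robot and the scene stay as the last step left them, time stands still between calls to the robot, and variables do not carry over. Pictures are saved under pics/ and viewed, at most 10 in all, crops included, and the job is handed in when it is done.

```bash
mkdir -p pics; ls; python3 - <<'E'
from workcell import telemetry, optics
import cv2,numpy as np
print(telemetry.get_obs())
for n in("scene","top"):
    c=optics.camera(n);cv2.imwrite(f"pics/{n}0.png",c["color"][:,:,::-1]);print(np.round(c["K"],1).tolist(),np.round(c["extrinsics"],4).tolist())
E
```

```text
pics
{'time': 0.0, 'q': array([ 7.13920282e+01,  5.01107689e+00,  1.00323607e+01,  9.50984607e+01,
       -7.18832910e-04,  8.99991714e+01]), 'qd': array([ 0.04734419,  0.06274455,  0.00342695,  0.01738591,  0.0013363 ,
       -0.00843246]), 'joint_efforts': array([ 1.02644317e-04, -5.20386600e+01,  4.64805400e+01,  1.63963489e-02,
        8.19181105e-05,  8.22459242e-06]), 'ee_pos': array([0.17542889, 0.52102537, 0.23056454]), 'tcp_rot': array([-1.79922823e+02,  7.17716160e-04,  1.61392858e+02]), 'wrist_force': array([-0.13529406,  0.30311414, -0.4046851 ]), 'torque': array([-0.00353534, -0.04259492,  0.02755646]), 'grasp_force': 0.0, 'opening': 0.08539204638461934}
[[438.4, 0.0, 322.6], [0.0, 438.4, 200.9], [0.0, 0.0, 1.0]] [[0.6991, 0.6023, -0.3855, 0.9522], [0.7149, -0.5792, 0.3917, -0.3435], [0.0126, -0.5494, -0.8355, 0.9733], [0.0, 0.0, 0.0, 1.0]]
[[378.6, 0.0, 325.4], [0.0, 378.6, 201.2], [0.0, 0.0, 1.0]] [[-0.1626, -0.9659, 0.2017, 0.3811], [-0.9867, 0.1591, -0.0336, 0.0695], [0.0004, -0.2045, -0.9789, 1.1114], [0.0, 0.0, 0.0, 1.0]]
```

View pics/top0.png

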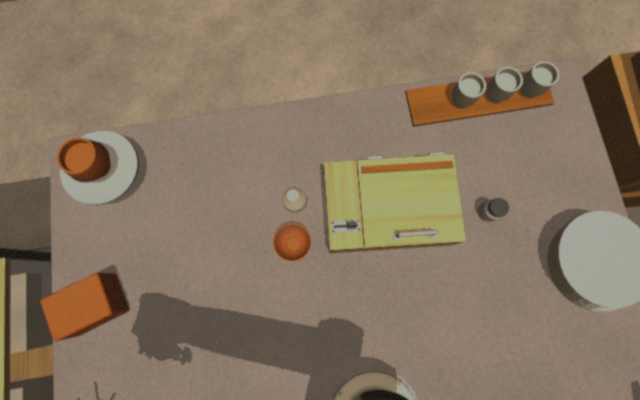

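View pics/scene0.png

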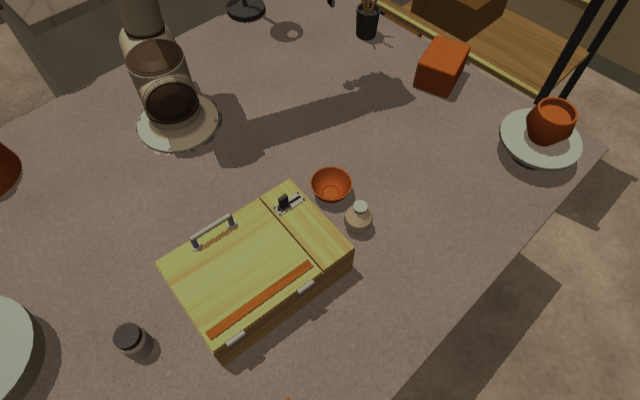

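The top view shows the chest at columns 325–465 and rows 155–250, with the catch near (345,226) and the handle near (415,235). The bowl is at (292,241), the vase at (294,198) and the jar at (495,208). Next I'll enlarge both views to get exact pixels.

```bash
python3 - <<'E'
import cv2
t=cv2.imread("pics/top0.png");s=cv2.imread("pics/scene0.png")
cv2.imwrite("pics/t1.png",cv2.resize(t[145:260,315:475],None,fx=5,fy=5,interpolation=cv2.INTER_CUBIC))
cv2.imwrite("pics/s1.png",cv2.resize(s[170:360,150:360],None,fx=3,fy=3,interpolation=cv2.INTER_CUBIC))
E
```

```text
(no output)
```

View pics/t1.png

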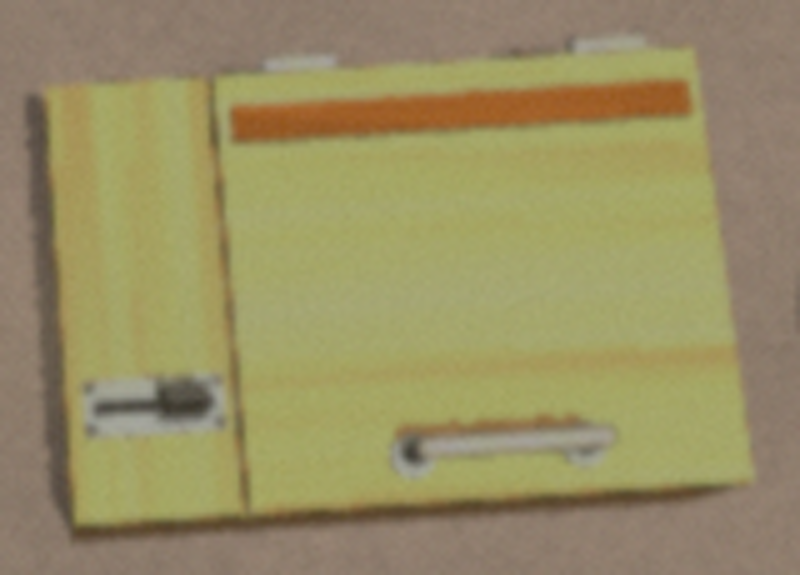

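View pics/s1.png

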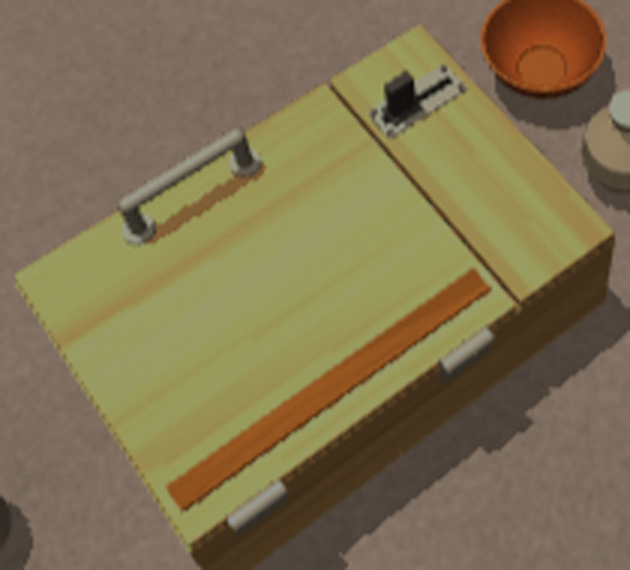

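The crops put the chest corners, seam, handle ends and catch fin all in clear view. In the top crop the deck corners are (45,88) and (75,525) and the lid corners (755,483) and (693,48). I'll fit the chest pose to both views.

```bash
cat > h.py <<'E'
import numpy as np
from scipy.spatial.transform import Rotation as R
C={"scene":([[438.4,0,322.6],[0,438.4,200.9],[0,0,1]],[[0.6991,0.6023,-0.3855,0.9522],[0.7149,-0.5792,0.3917,-0.3435],[0.0126,-0.5494,-0.8355,0.9733],[0,0,0,1]]),
"top":([[378.6,0,325.4],[0,378.6,201.2],[0,0,1]],[[-0.1626,-0.9659,0.2017,0.3811],[-0.9867,0.1591,-0.0336,0.0695],[0.0004,-0.2045,-0.9789,1.1114],[0,0,0,1]])}
def proj(n,p):
    K,T=map(np.array,C[n]);c=(np.asarray(p)-T[:3,3])@T[:3,:3];u=c@K.T;return u[:,:2]/u[:,2:]
def plane(n,uv,z):
    K,T=map(np.array,C[n]);d=T[:3,:3]@np.linalg.solve(K,[*uv,1]);return T[:3,3]+d*(z-T[2,3])/d[2]
def chest(v,P): # v=x,y,yaw deg
    return R.from_euler('z',v[2],degrees=True).apply(np.asarray(P))+[v[0],v[1],0]
E
python3 - <<'E'
from h import *
from scipy.optimize import least_squares
P=np.array([[120,180,122],[-120,180,122],[-120,-178,122],[120,-178,122],[-120,89.5,122],[120,89.5,122]])/1e3
H=np.array([[-95,-90,160],[-95,0,160]])/1e3
t=np.array([[45,88],[75,525],[755,483],[693,48],[246,512],[213,78]])/5+[315,145]-.4
s=np.array([[613,236],[420,26],[17,274],[195,545],[330,82],[520,303]])/3+[150,170]-.33
hs=np.array([[126,206],[240,133]])/3+[150,170]-.33
ht=np.array([[612,437],[412,447]])/5+[315,145]-.4
def f(v):return np.r_[proj("top",chest(v,P))-t,proj("scene",chest(v,P))-s].ravel()
r=least_squares(f,[.5,0,0]);print(r.x,np.round(r.fun.reshape(-1,2),1).tolist())
for n,h in(("top",ht),("scene",hs)):print(n,np.round(proj(n,chest(r.x,H))-h,1).tolist())
Ri=lambda p:R.from_euler('z',-r.x[2],degrees=True).apply(p-[r.x[0],r.x[1],0])
print("fin top",Ri(plane("scene",(400/3+149.7,76/3+169.7),.164)),Ri(plane("top",(185/5+314.6,390/5+144.6),.164)))
for k,p in dict(handle=[-.095,-.045,.16],catch=[-.06,.115,.149]).items():print(k,chest(r.x,[p]))
print("bowl",plane("top",(292,241),.05),"vase",plane("top",(293,193),.1))
E
```

```text
[ 0.55803665 -0.14384414 -5.67563763] [[-0.4, -0.7], [-0.6, 0.1], [0.1, -0.4], [0.3, -0.7], [-0.1, 0.4], [-0.9, -0.8], [1.7, -1.3], [0.5, -1.2], [-1.3, 0.2], [-1.9, 0.7], [-0.8, -0.6], [0.2, 0.2]]
top [[-1.8, -0.4], [2.7, -0.1]]
scene [[0.7, -0.2], [-0.5, 1.4]]
fin top [-0.06381451  0.12148652  0.164     ] [-0.05906926  0.11923372  0.164     ]
handle [[ 0.45905202 -0.17922836  0.16      ]]
catch [[ 0.5097039  -0.02347411  0.149     ]]
bowl [0.50258312 0.14394798 0.05      ] vase [0.62659051 0.11868871 0.1       ]
```

The chest fit agrees with both views to about 2 mm: origin (0.558, -0.144), yaw -5.7°. That puts the handle at (0.459, -0.179, 0.16) and the catch at y +0.005. I'll move over the handle at the current height and turn the tool 77° on the way.

```bash
python3 -m handwheel '[{"tx":-0.033,"ty":-0.038,"jaw":1},{"tx":-0.033,"ty":-0.038,"jaw":1},{"tx":-0.033,"ty":-0.038,"jaw":1},{"tx":-0.033,"ty":-0.038,"jaw":1},{"tx":-0.033,"ty":-0.038,"jaw":1},{"tx":-0.033,"ty":-0.038,"jaw":1},{"tx":-0.033,"ty":-0.038,"jaw":1},{"tx":-0.033,"ty":-0.038,"jaw":1},{"tx":-0.033,"ty":-0.038,"jaw":1},{"tx":-0.033,"ty":-0.038,"jaw":1}]' 60
python3 -m handwheel '[{"tx":-0.032,"ty":-0.038,"jaw":1},{"tx":-0.032,"ty":-0.038,"jaw":1},{"tx":-0.032,"ty":-0.038,"jaw":1},{"tx":-0.032,"ty":-0.038,"jaw":1},{"tx":-0.032,"ty":-0.038,"jaw":1},{"az":9.6,"jaw":1},{"az":9.6,"jaw":1},{"az":9.6,"jaw":1},{"az":9.6,"jaw":1},{"az":9.6,"jaw":1}]'
```

```text
$[0]: bad value
$[0]: bad value
```

```bash
python3 -m handwheel '[{"tx":-0.033,"ty":-0.038,"tz":0,"ax":0,"ay":0,"az":0,"jaw":1},{"tx":-0.033,"ty":-0.038,"tz":0,"ax":0,"ay":0,"az":0,"jaw":1},{"tx":-0.033,"ty":-0.038,"tz":0,"ax":0,"ay":0,"az":0,"jaw":1},{"tx":-0.033,"ty":-0.038,"tz":0,"ax":0,"ay":0,"az":0,"jaw":1},{"tx":-0.033,"ty":-0.038,"tz":0,"ax":0,"ay":0,"az":0,"jaw":1},{"tx":-0.033,"ty":-0.038,"tz":0,"ax":0,"ay":0,"az":0,"jaw":1},{"tx":-0.033,"ty":-0.038,"tz":0,"ax":0,"ay":0,"az":0,"jaw":1},{"tx":-0.033,"ty":-0.038,"tz":0,"ax":0,"ay":0,"az":0,"jaw":1},{"tx":-0.033,"ty":-0.038,"tz":0,"ax":0,"ay":0,"az":0,"jaw":1},{"tx":-0.033,"ty":-0.038,"tz":0,"ax":0,"ay":0,"az":0,"jaw":1}]' 60
```

```text
time: 1.35
ee_pos: [0.3672, 0.0542, 0.2312]
tcp_rot: [180.0, 0.0, 161.4]
wrist_force: [2.1, 1.1, 0.0]
opening: 0.0856
grasp_force: 0.0
```

```bash
python3 -m handwheel '[{"tx":-0.032,"ty":-0.038,"tz":0,"ax":0,"ay":0,"az":0,"jaw":1},{"tx":-0.032,"ty":-0.038,"tz":0,"ax":0,"ay":0,"az":0,"jaw":1},{"tx":-0.032,"ty":-0.038,"tz":0,"ax":0,"ay":0,"az":0,"jaw":1},{"tx":-0.032,"ty":-0.038,"tz":0,"ax":0,"ay":0,"az":0,"jaw":1},{"tx":-0.032,"ty":-0.039,"tz":0,"ax":0,"ay":0,"az":0,"jaw":1},{"tx":0,"ty":0,"tz":0,"ax":0,"ay":0,"az":9.6,"jaw":1},{"tx":0,"ty":0,"tz":0,"ax":0,"ay":0,"az":9.6,"jaw":1},{"tx":0,"ty":0,"tz":0,"ax":0,"ay":0,"az":9.6,"jaw":1},{"tx":0,"ty":0,"tz":0,"ax":0,"ay":0,"az":9.6,"jaw":1},{"tx":0,"ty":0,"tz":0,"ax":0,"ay":0,"az":9.6,"jaw":1}]'
python3 -m handwheel '[{"tx":0,"ty":0,"tz":0,"ax":0,"ay":0,"az":9.6,"jaw":1},{"tx":0,"ty":0,"tz":0,"ax":0,"ay":0,"az":9.6,"jaw":1},{"tx":0,"ty":0,"tz":0,"ax":0,"ay":0,"az":9.6,"jaw":1},{"tx":0,"ty":0,"tz":0.01,"ax":0,"ay":0,"az":0,"jaw":1},{"tx":0,"ty":0,"tz":0.01,"ax":0,"ay":0,"az":0,"jaw":1},{"tx":0,"ty":0,"tz":0.01,"ax":0,"ay":0,"az":0,"jaw":1},{"tx":0,"ty":0,"tz":0,"ax":0,"ay":0,"az":0,"jaw":1},{"tx":0,"ty":0,"tz":0,"ax":0,"ay":0,"az":0,"jaw":1},{"tx":0,"ty":0,"tz":0,"ax":0,"ay":0,"az":0,"jaw":1},{"tx":0,"ty":0,"tz":0,"ax":0,"ay":0,"az":0,"jaw":1}]'
python3 - <<'E'
from workcell import optics
import cv2
t=optics.camera("scene")["color"][:,:,::-1]
cv2.imwrite("pics/s2.png",cv2.resize(t[110:310,110:370],None,fx=3,fy=3,interpolation=cv2.INTER_CUBIC))
E
```

```text
time: 2.6
ee_pos: [0.4575, -0.1762, 0.2309]
tcp_rot: [-180.0, -0.0, 113.1]
wrist_force: [0.0, 0.6, 1.0]
opening: 0.0853
grasp_force: 0.0
time: 3.85
ee_pos: [0.4578, -0.1763, 0.2016]
tcp_rot: [180.0, 0.0, 84.6]
wrist_force: [-0.8, -0.6, -0.3]
opening: 0.0855
grasp_force: 0.0
```

View pics/s2.png

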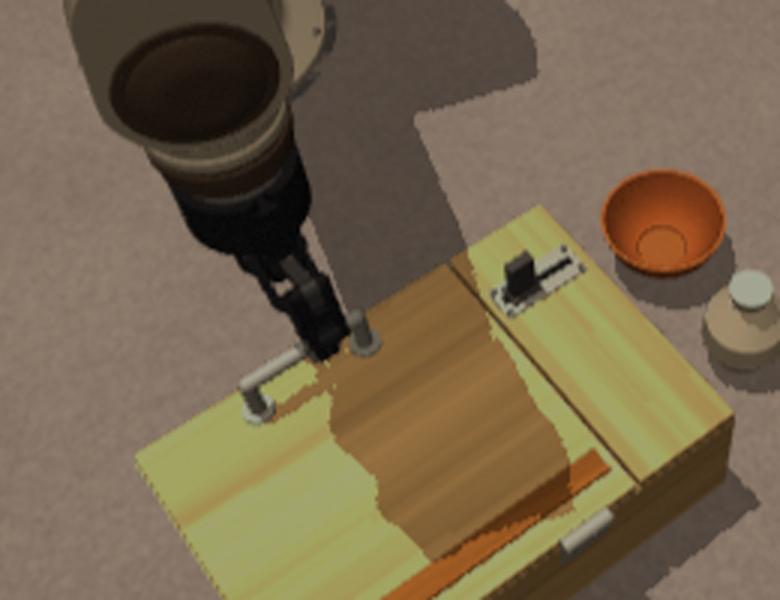

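The fingers stand over the bar, with the far pad near (320,340), and the bar runs between the two feet. I'll go down 60 mm and grip.

```bash
python3 -m handwheel '[{"tx":0,"ty":0.001,"tz":0.012,"ax":0,"ay":0,"az":0,"jaw":1},{"tx":0,"ty":0,"tz":0.012,"ax":0,"ay":0,"az":0,"jaw":1},{"tx":0,"ty":0,"tz":0.012,"ax":0,"ay":0,"az":0,"jaw":1},{"tx":0,"ty":0,"tz":0.012,"ax":0,"ay":0,"az":0,"jaw":1},{"tx":0,"ty":0,"tz":0.012,"ax":0,"ay":0,"az":0,"jaw":1},{"tx":0,"ty":0,"tz":0,"ax":0,"ay":0,"az":0,"jaw":-1},{"tx":0,"ty":0,"tz":0,"ax":0,"ay":0,"az":0,"jaw":-1},{"tx":0,"ty":0,"tz":0,"ax":0,"ay":0,"az":0,"jaw":-1},{"tx":0,"ty":0,"tz":0,"ax":0,"ay":0,"az":0,"jaw":-1},{"tx":0,"ty":0,"tz":0,"ax":0,"ay":0,"az":0,"jaw":-1}]' 60
```

```text
time: 5.15
ee_pos: [0.4579, -0.1763, 0.1418]
tcp_rot: [-179.9, 0.0, 84.6]
wrist_force: [-6.3, 1.3, 4.8]
opening: 0.0103
grasp_force: 58.4
```

The bar is held. Next is the tug: 14 mm up, slowly.

```bash
python3 -m handwheel '[{"tx":0,"ty":0,"tz":-0.002,"ax":0,"ay":0,"az":0,"jaw":-1},{"tx":0,"ty":0,"tz":-0.002,"ax":0,"ay":0,"az":0,"jaw":-1},{"tx":0,"ty":0,"tz":-0.002,"ax":0,"ay":0,"az":0,"jaw":-1},{"tx":0,"ty":0,"tz":-0.002,"ax":0,"ay":0,"az":0,"jaw":-1},{"tx":0,"ty":0,"tz":-0.002,"ax":0,"ay":0,"az":0,"jaw":-1},{"tx":0,"ty":0,"tz":-0.002,"ax":0,"ay":0,"az":0,"jaw":-1},{"tx":0,"ty":0,"tz":-0.002,"ax":0,"ay":0,"az":0,"jaw":-1},{"tx":0,"ty":0,"tz":0,"ax":0,"ay":0,"az":0,"jaw":-1},{"tx":0,"ty":0,"tz":0,"ax":0,"ay":0,"az":0,"jaw":-1},{"tx":0,"ty":0,"tz":0,"ax":0,"ay":0,"az":0,"jaw":-1}]'
```

```text
time: 6.4
ee_pos: [0.4597, -0.1764, 0.1517]
tcp_rot: [-179.9, -0.1, 84.6]
wrist_force: [16.9, -5.7, -33.7]
opening: 0.01
grasp_force: 58.7
```

The lid is caught: it rose 9.9 mm and stopped with 34 N on the wrist. I'll lower it, let go and move to the catch.

```bash
python3 -m handwheel '[{"tx":0,"ty":0,"tz":0.004,"ax":0,"ay":0,"az":0,"jaw":-1},{"tx":0,"ty":0,"tz":0.004,"ax":0,"ay":0,"az":0,"jaw":-1},{"tx":0,"ty":0,"tz":0.004,"ax":0,"ay":0,"az":0,"jaw":-1},{"tx":0,"ty":0,"tz":0.002,"ax":0,"ay":0,"az":0,"jaw":-1},{"tx":0,"ty":0,"tz":0,"ax":0,"ay":0,"az":0,"jaw":-1},{"tx":0,"ty":0,"tz":0,"ax":0,"ay":0,"az":0,"jaw":1},{"tx":0,"ty":0,"tz":0,"ax":0,"ay":0,"az":0,"jaw":1},{"tx":0,"ty":0,"tz":0,"ax":0,"ay":0,"az":0,"jaw":1},{"tx":0,"ty":0,"tz":0,"ax":0,"ay":0,"az":0,"jaw":1},{"tx":0,"ty":0,"tz":0,"ax":0,"ay":0,"az":0,"jaw":1}]'
python3 -m handwheel '[{"tx":0,"ty":0,"tz":-0.02,"ax":0,"ay":0,"az":0,"jaw":1},{"tx":0,"ty":0,"tz":-0.02,"ax":0,"ay":0,"az":0,"jaw":1},{"tx":0,"ty":0,"tz":-0.02,"ax":0,"ay":0,"az":0,"jaw":1},{"tx":0.032,"ty":0.007,"tz":0,"ax":0,"ay":0,"az":0,"jaw":1},{"tx":0.033,"ty":0.008,"tz":0,"ax":0,"ay":0,"az":0,"jaw":1},{"tx":0.033,"ty":0.008,"tz":0,"ax":0,"ay":0,"az":0,"jaw":1},{"tx":0.032,"ty":0.007,"tz":0,"ax":0,"ay":0,"az":0,"jaw":1},{"tx":0.032,"ty":0.007,"tz":0,"ax":0,"ay":0,"az":0,"jaw":1},{"tx":0,"ty":0,"tz":0,"ax":0,"ay":0,"az":0,"jaw":1},{"tx":0,"ty":0,"tz":0,"ax":0,"ay":0,"az":0,"jaw":1}]'
python3 - <<'E'
from workcell import optics
import cv2
t=optics.camera("scene")["color"][:,:,::-1]
cv2.imwrite("pics/s3.png",cv2.resize(t[130:290,180:360],None,fx=3.5,fy=3.5,interpolation=cv2.INTER_CUBIC))
E
```

```text
time: 7.65
ee_pos: [0.4587, -0.1764, 0.1413]
tcp_rot: [180.0, 0.0, 84.6]
wrist_force: [-0.1, -0.0, -0.5]
opening: 0.0854
grasp_force: 0.0
time: 8.9
ee_pos: [0.5107, -0.0188, 0.2012]
tcp_rot: [-180.0, 0.0, 84.6]
wrist_force: [-0.9, -0.2, -0.7]
opening: 0.0853
grasp_force: 0.0
```

View pics/s3.png

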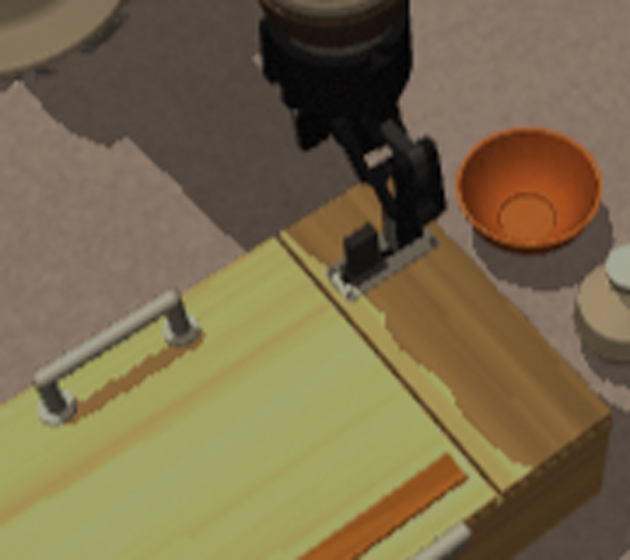

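The view shows the fin, top near (362,232), with the far finger's tip near (405,245). I'll check both against the calibration.

```bash
python3 - <<'E'
from h import *
P=[[.510,-.0185,.164],[.5107,-.0188,.2012],[.5555,-.023,.214]]
print(((proj("scene",P)-[180,130])*3.5).round())
v=(.558,-.1438,-5.68)
for c in (0,.003,.006):print(c,((proj("scene",chest(v,[[-.06,.115+c,.164]]))-[180,130])*3.5).round(),chest(v,[[-.06,.115+c,.164]]))
E
```

```text
[[362. 232.]
 [359. 200.]
 [402. 236.]]
0 [[356. 237.]] [[ 0.50967642 -0.02342629  0.164     ]]
0.003 [[360. 234.]] [[ 0.50997333 -0.02044101  0.164     ]]
0.006 [[364. 232.]] [[ 0.51027025 -0.01745574  0.164     ]]
```

Both match, so I'll go down 69 mm and pinch the fin.

```bash
python3 -m handwheel '[{"tx":0,"ty":0,"tz":0.0138,"ax":0,"ay":0,"az":0,"jaw":1},{"tx":0,"ty":0,"tz":0.0138,"ax":0,"ay":0,"az":0,"jaw":1},{"tx":0,"ty":0,"tz":0.0138,"ax":0,"ay":0,"az":0,"jaw":1},{"tx":0,"ty":0,"tz":0.0138,"ax":0,"ay":0,"az":0,"jaw":1},{"tx":0,"ty":0,"tz":0.0138,"ax":0,"ay":0,"az":0,"jaw":1},{"tx":0,"ty":0,"tz":0,"ax":0,"ay":0,"az":0,"jaw":-1},{"tx":0,"ty":0,"tz":0,"ax":0,"ay":0,"az":0,"jaw":-1},{"tx":0,"ty":0,"tz":0,"ax":0,"ay":0,"az":0,"jaw":-1},{"tx":0,"ty":0,"tz":0,"ax":0,"ay":0,"az":0,"jaw":-1},{"tx":0,"ty":0,"tz":0,"ax":0,"ay":0,"az":0,"jaw":-1}]' 40
```

```text
time: 10.2
ee_pos: [0.509, -0.0184, 0.1329]
tcp_rot: [-179.8, -0.0, 84.6]
wrist_force: [-12.3, 0.8, 7.8]
opening: 0.0095
grasp_force: 41.8
```

```bash
python3 -m handwheel '[{"tx":0,"ty":-0.002,"tz":0,"ax":0,"ay":0,"az":0,"jaw":-1},{"tx":0.004,"ty":0,"tz":0,"ax":0,"ay":0,"az":0,"jaw":-1},{"tx":0.004,"ty":0,"tz":0,"ax":0,"ay":0,"az":0,"jaw":-1},{"tx":0.004,"ty":0,"tz":0,"ax":0,"ay":0,"az":0,"jaw":-1},{"tx":0.004,"ty":0,"tz":0,"ax":0,"ay":0,"az":0,"jaw":-1},{"tx":0.004,"ty":0,"tz":0,"ax":0,"ay":0,"az":0,"jaw":-1},{"tx":0.004,"ty":0,"tz":0,"ax":0,"ay":0,"az":0,"jaw":-1},{"tx":0.004,"ty":0,"tz":0,"ax":0,"ay":0,"az":0,"jaw":-1},{"tx":0,"ty":0,"tz":0,"ax":0,"ay":0,"az":0,"jaw":-1},{"tx":0,"ty":0,"tz":0,"ax":0,"ay":0,"az":0,"jaw":-1}]'
```

```text
time: 11.45
ee_pos: [0.5116, 0.0098, 0.1329]
tcp_rot: [180.0, -0.0, 84.6]
wrist_force: [-2.2, 0.3, 6.6]
opening: 0.0095
grasp_force: 41.4
```

The catch moved 28 mm, so I'll release it, rise and go back above the handle.

```bash
python3 -m handwheel '[{"tx":0,"ty":0,"tz":0,"ax":0,"ay":0,"az":0,"jaw":1},{"tx":0,"ty":0,"tz":0,"ax":0,"ay":0,"az":0,"jaw":1},{"tx":0,"ty":0,"tz":0,"ax":0,"ay":0,"az":0,"jaw":1},{"tx":0,"ty":0,"tz":0,"ax":0,"ay":0,"az":0,"jaw":1},{"tx":0,"ty":0,"tz":0,"ax":0,"ay":0,"az":0,"jaw":1},{"tx":0,"ty":0,"tz":-0.017,"ax":0,"ay":0,"az":0,"jaw":1},{"tx":0,"ty":0,"tz":-0.017,"ax":0,"ay":0,"az":0,"jaw":1},{"tx":0,"ty":0,"tz":-0.017,"ax":0,"ay":0,"az":0,"jaw":1},{"tx":0,"ty":0,"tz":-0.017,"ax":0,"ay":0,"az":0,"jaw":1},{"tx":0,"ty":0,"tz":0,"ax":0,"ay":0,"az":0,"jaw":1}]' 60
python3 -m handwheel '[{"tx":-0.038,"ty":-0.0071,"tz":0,"ax":0,"ay":0,"az":0,"jaw":1},{"tx":-0.038,"ty":-0.0071,"tz":0,"ax":0,"ay":0,"az":0,"jaw":1},{"tx":-0.038,"ty":-0.0071,"tz":0,"ax":0,"ay":0,"az":0,"jaw":1},{"tx":-0.038,"ty":-0.0071,"tz":0,"ax":0,"ay":0,"az":0,"jaw":1},{"tx":-0.038,"ty":-0.0071,"tz":0,"ax":0,"ay":0,"az":0,"jaw":1},{"tx":0,"ty":0,"tz":0,"ax":0,"ay":0,"az":0,"jaw":1},{"tx":0,"ty":0,"tz":0,"ax":0,"ay":0,"az":0,"jaw":1},{"tx":0,"ty":0,"tz":0,"ax":0,"ay":0,"az":0,"jaw":1},{"tx":0,"ty":0,"tz":0,"ax":0,"ay":0,"az":0,"jaw":1},{"tx":0,"ty":0,"tz":0,"ax":0,"ay":0,"az":0,"jaw":1}]'
python3 - <<'E'
from workcell import optics
import cv2
t=optics.camera("scene")["color"][:,:,::-1]
cv2.imwrite("pics/s4.png",cv2.resize(t[130:290,180:360],None,fx=3.5,fy=3.5,interpolation=cv2.INTER_CUBIC))
from h import *
v=(.558,-.1438,-5.68)
for c in (.025,.03,.035):print(c,((proj("scene",chest(v,[[-.06,.115+c,.164]]))-[180,130])*3.5).round())
E
```

```text
time: 12.7
ee_pos: [0.5121, 0.0095, 0.2021]
tcp_rot: [179.9, -0.0, 84.6]
wrist_force: [-0.1, -0.6, -0.5]
opening: 0.0857
grasp_force: 0.0
time: 13.95
ee_pos: [0.4584, -0.1758, 0.2003]
tcp_rot: [180.0, -0.0, 84.6]
wrist_force: [-0.2, -0.2, 0.2]
opening: 0.0856
grasp_force: 0.0
0.025 [[388. 217.]]
0.03 [[394. 213.]]
0.035 [[400. 209.]]
```

View pics/s4.png

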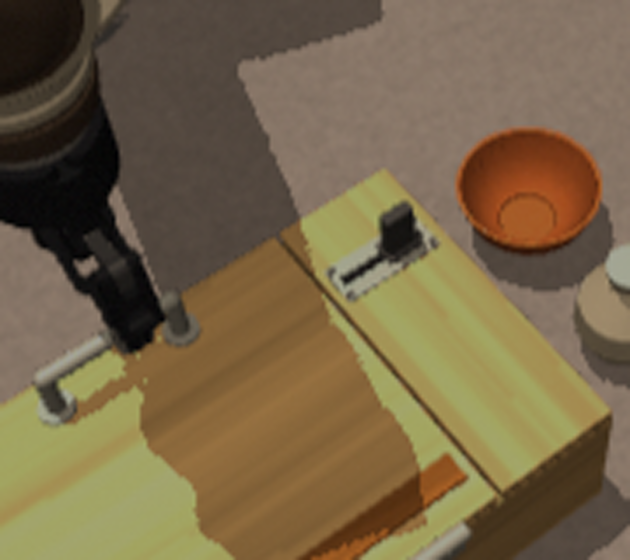

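The fin's top is now at (397,208), which puts the catch at about 0.033, past the 0.025 needed. I'll grip the handle again and work out the arc.

```bash
python3 -m handwheel '[{"tx":0,"ty":0,"tz":0.0118,"ax":0,"ay":0,"az":0,"jaw":1},{"tx":0,"ty":0,"tz":0.0118,"ax":0,"ay":0,"az":0,"jaw":1},{"tx":0,"ty":0,"tz":0.0118,"ax":0,"ay":0,"az":0,"jaw":1},{"tx":0,"ty":0,"tz":0.0118,"ax":0,"ay":0,"az":0,"jaw":1},{"tx":0,"ty":0,"tz":0.0118,"ax":0,"ay":0,"az":0,"jaw":1},{"tx":0,"ty":0,"tz":0,"ax":0,"ay":0,"az":0,"jaw":-1},{"tx":0,"ty":0,"tz":0,"ax":0,"ay":0,"az":0,"jaw":-1},{"tx":0,"ty":0,"tz":0,"ax":0,"ay":0,"az":0,"jaw":-1},{"tx":0,"ty":0,"tz":0,"ax":0,"ay":0,"az":0,"jaw":-1},{"tx":0,"ty":0,"tz":0,"ax":0,"ay":0,"az":0,"jaw":-1}]' 60
python3 - <<'E'
import numpy as np
th=np.radians(np.linspace(0,45,21));ph=th*20/45
# plane coords (x fwd, z up) rel. hinge
g=np.c_[-.215*np.cos(th)+.044*np.sin(th), .215*np.sin(th)+.044*np.cos(th)]
tz=np.c_[-np.sin(ph),-np.cos(ph)]; ty=np.c_[np.cos(ph),-np.sin(ph)]
p=g+.019*tz; d=np.diff(p,axis=0)
print(np.c_[(d*ty[:-1]).sum(1),(d*tz[:-1]).sum(1)].round(4).tolist(), p.round(3)[[0,2,10,20]], (p-p[0])[[10,20]])
E
```

```text
time: 15.25
ee_pos: [0.4578, -0.1764, 0.1418]
tcp_rot: [-180.0, 0.0, 84.6]
wrist_force: [-3.9, -0.1, 4.7]
opening: 0.0099
grasp_force: 58.5
[[0.0016, -0.0084], [0.0017, -0.0084], [0.0019, -0.0083], [0.0021, -0.0083], [0.0023, -0.0082], [0.0025, -0.0082], [0.0026, -0.0081], [0.0028, -0.008], [0.003, -0.008], [0.0032, -0.0079], [0.0033, -0.0078], [0.0035, -0.0077], [0.0037, -0.0076], [0.0038, -0.0075], [0.004, -0.0075], [0.0042, -0.0074], [0.0043, -0.0073], [0.0045, -0.0072], [0.0046, -0.007], [0.0048, -0.0069]] [[-0.215  0.025]
 [-0.212  0.042]
 [-0.185  0.104]
 [-0.127  0.165]] [[0.02990466 0.07921629]
 [0.08758636 0.1402865 ]]
```

```bash
python3 -m handwheel '[{"tx":0,"ty":0.0016,"tz":-0.0084,"ax":1,"ay":0,"az":0,"jaw":-1},{"tx":0,"ty":0.0017,"tz":-0.0084,"ax":1,"ay":0,"az":0,"jaw":-1},{"tx":0,"ty":0.0019,"tz":-0.0083,"ax":1,"ay":0,"az":0,"jaw":-1},{"tx":0,"ty":0.0021,"tz":-0.0083,"ax":1,"ay":0,"az":0,"jaw":-1},{"tx":0,"ty":0.0023,"tz":-0.0082,"ax":1,"ay":0,"az":0,"jaw":-1},{"tx":0,"ty":0.0025,"tz":-0.0082,"ax":1,"ay":0,"az":0,"jaw":-1},{"tx":0,"ty":0.0026,"tz":-0.0081,"ax":1,"ay":0,"az":0,"jaw":-1},{"tx":0,"ty":0.0028,"tz":-0.008,"ax":1,"ay":0,"az":0,"jaw":-1},{"tx":0,"ty":0.003,"tz":-0.008,"ax":1,"ay":0,"az":0,"jaw":-1},{"tx":0,"ty":0.0032,"tz":-0.0079,"ax":1,"ay":0,"az":0,"jaw":-1}]'
```

```text
time: 16.5
ee_pos: [0.4873, -0.1792, 0.2212]
tcp_rot: [-169.8, 0.0, 84.6]
wrist_force: [-7.5, -0.5, -0.1]
opening: 0.01
grasp_force: 58.4
```

The lid is free and following the arc, so on to the second half.

```bash
python3 -m handwheel '[{"tx":0,"ty":0.0033,"tz":-0.0078,"ax":1,"ay":0,"az":0,"jaw":-1},{"tx":0,"ty":0.0035,"tz":-0.0077,"ax":1,"ay":0,"az":0,"jaw":-1},{"tx":0,"ty":0.0037,"tz":-0.0076,"ax":1,"ay":0,"az":0,"jaw":-1},{"tx":0,"ty":0.0038,"tz":-0.0075,"ax":1,"ay":0,"az":0,"jaw":-1},{"tx":0,"ty":0.004,"tz":-0.0075,"ax":1,"ay":0,"az":0,"jaw":-1},{"tx":0,"ty":0.0042,"tz":-0.0074,"ax":1,"ay":0,"az":0,"jaw":-1},{"tx":0,"ty":0.0043,"tz":-0.0073,"ax":1,"ay":0,"az":0,"jaw":-1},{"tx":0,"ty":0.0045,"tz":-0.0072,"ax":1,"ay":0,"az":0,"jaw":-1},{"tx":0,"ty":0.0046,"tz":-0.007,"ax":1,"ay":0,"az":0,"jaw":-1},{"tx":0,"ty":0.0048,"tz":-0.0069,"ax":1,"ay":0,"az":0,"jaw":-1}]'
python3 -m handwheel '[{"tx":0,"ty":0,"tz":0,"ax":0,"ay":0,"az":0,"jaw":-1},{"tx":0,"ty":0,"tz":0,"ax":0,"ay":0,"az":0,"jaw":-1},{"tx":0,"ty":0,"tz":0,"ax":0,"ay":0,"az":0,"jaw":-1},{"tx":0,"ty":0,"tz":0,"ax":0,"ay":0,"az":0,"jaw":-1},{"tx":0,"ty":0,"tz":0,"ax":0,"ay":0,"az":0,"jaw":-1},{"tx":0,"ty":0,"tz":0,"ax":0,"ay":0,"az":0,"jaw":-1},{"tx":0,"ty":0,"tz":0,"ax":0,"ay":0,"az":0,"jaw":-1},{"tx":0,"ty":0,"tz":0,"ax":0,"ay":0,"az":0,"jaw":-1},{"tx":0,"ty":0,"tz":0,"ax":0,"ay":0,"az":0,"jaw":-1},{"tx":0,"ty":0,"tz":0,"ax":0,"ay":0,"az":0,"jaw":-1}]'
python3 - <<'E'
from workcell import optics
import cv2
cv2.imwrite("pics/s5.png",optics.camera("scene")["color"][:,:,::-1])
from h import *
v=(.558,-.1438,-5.68)
def lid(x,y,z,a):
    r=R.from_euler('y',a,degrees=True).apply(np.array([x-.12,0,z-.116]));return r+[.12,y,.116]
for a in(40,45,50):print(a,proj("scene",chest(v,[lid(-.12,-.178,.122,a),lid(-.12,.088,.122,a)])).round())
E
```

```text
time: 17.75
ee_pos: [0.5445, -0.1849, 0.2832]
tcp_rot: [-159.9, 0.1, 84.6]
wrist_force: [-8.5, -2.9, 6.5]
opening: 0.0099
grasp_force: 58.5
time: 19.0
ee_pos: [0.5444, -0.1849, 0.2831]
tcp_rot: [-159.9, 0.1, 84.6]
wrist_force: [-7.5, -2.4, 6.3]
opening: 0.0098
grasp_force: 58.6
40 [[143. 248.]
 [267. 174.]]
45 [[144. 250.]
 [271. 174.]]
50 [[146. 253.]
 [275. 174.]]
```

View pics/s5.png

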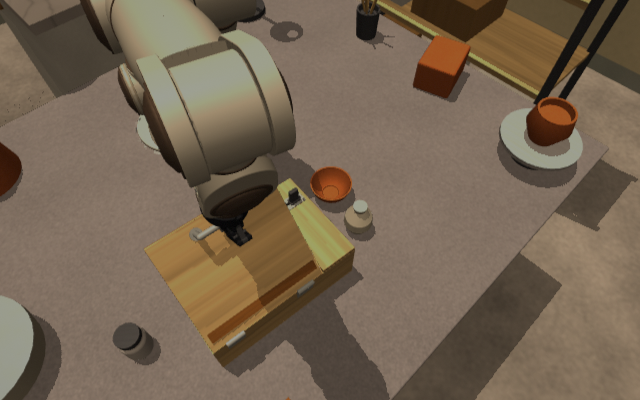

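The lid is up, with its front right corner at (146,250), which matches 45°. The gripper holds the bar near (232,232), and the bowl, vase and jar haven't moved. I'll hand it in.

```bash
python3 -c "
from workcell import workorder;print(workorder.job_done())"
```

```text
the job is handed in; nothing more can be done
None
```

The lid is held open at about 45° with the gripper still on the handle: the first tug showed it was caught, so I slid the catch to about 33 mm to free it, and the bowl, vase and jar are where they were.

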